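# Fit the washed press plate onto its base

### The job

The green plate of the kitchen press is stowed under the little wooden shelf, with only its tab sticking out. Get it wholly out from under the shelf and let go of it lying flat on the counter, then pick it up by the white grip and lower it gently over the two steel posts of the grey press base, without dropping it, until it sits flush. Either way round will do; leave the yoghurt pot and the candle on the shelf and the drinking glass undisturbed.

Things in the scene. Friction and masses are not known exactly. Their poses are not given: they have to be found in the camera images.
- press_plate: loose flat green plate, 84 (x) x 124 (y) x 12 mm thick, 0.4 to 0.8 kg with its grip, lying on the counter, at first under the shelf. Origin: centre of the 84 x 124 mm underside; z up. Two through holes, 14 mm wide, at x = 0, y = +46 and -46 mm. A flat pull tab juts out from the middle of its -x side.
- press_handle: white upright grip fixed on the middle of the press plate: 18 mm (x) x 44 mm (y) x 30 mm tall, axes parallel to the plate's. Origin: centre of its foot, on the plate's top face, 12 mm above the plate's underside. Pinch it across its 18 mm (x).
- tab_grip (a point): point at mid thickness in the plate's flat tab (24 mm wide along plate y, 12 mm thick, same underside as the plate), on the plate's x axis at x = -125 mm; the tab ends at x = -142 mm. At first only its outer 70 to 90 mm stick out in front of the shelf. Pinch it here across its 24 mm.
- press_base: grey base, 100 (x) x 140 (y) mm, stuck fast to the counter. Origin: at counter level under its centre, z up. Flat top 18 mm above the counter. Two vertical steel posts, 10 mm thick with a cone at the tip, at x = 0, y = +46 and -46 mm, rise 48 mm above that top. With the plate seated its underside is at z = 18 mm in this frame. The fridge's side stands to its right, at world y = -0.40.
- shelf_riser: low wooden shelf fixed on the counter, 140 (x) x 180 (y) mm, board underside 60 mm and top 74 mm above the counter. Origin: at counter level under its centre. Its open front faces its own -x (front edge at x = -70 mm); thin steel legs and side rails at y = +-82 mm.
- yoghurt_pot: loose pale yoghurt pot with foil lid, 72 mm wide, 72 mm tall, standing on the shelf board. Origin: centre of its foot.
- tealight: loose small round candle in a pale dish, 38 mm wide, 15 mm tall, standing on the shelf board. Origin: centre of its foot.
- drinking_glass: loose clear drinking glass, 81 mm wide, 92 mm tall, standing on the counter. Origin: centre of its foot.

How it is judged:
By the outcome, as a careful person would: the job done as asked, in the order asked, and still so for the second after the job is handed in, with the robot touching nothing.
It also fails if it takes over 64 s, if anything falls off the work surface, if the arm or the gripper's body presses on something with over 40 N, if the wrist force passes 120 N, or if a joint passes its speed limit or range.

### The arm

A 6-joint arm with a two-finger parallel gripper is mounted at the origin on a cart in front of the work surface, level with it; the furniture and walls round the work are solid. World frame = base frame: x ahead of the robot, y to its left, z up, the work surface at z = 0. Lengths are in m, angles in degrees, forces in N, time in s.
With the tool pointing down it reaches from about 0.3 to 0.75 m from the base axis. Payload 8.5 kg.
Tool frame: the origin (TCP) lies midway between the tips of the shut fingers; the grasp point (between the pads) lies 19 mm behind it; z points along the fingers, y is the line along which they close (so a half turn about z gives the same grasp; the last joint's range is limited). The gripper opens to 85 mm and grips with 20 to 120 N. Pads are 22 mm wide; open, the fingers measure 114 mm over their backs; the gripper's body (76 mm by 85 mm) begins 54 mm behind the grasp point. The pads swing forward as they close: fully open they stand 13 mm farther back than shut.
Start: joints at [51.263, 21.807, 74.336, -0, 83.858, -12.336], TCP at [0.245, 0.493, 0.231] pointing down, gripper open.
Joint ranges: [-178.18, 178.18], [-50.72, 133.34], [12.68, 142.11], [-81.47, 261.47], [9.98, 163.14], [-165.26, 165.26]. Speed limits (degrees/s): [136.94, 136.94, 180, 180, 180, 180].

### API

Orientations are given as a 3x3 rotation matrix whose columns are the frame's x, y, z axes.
In Python, from rig import env, get_image, close_job gives the robot as it stands.
- The arm moves only by the tool step_arm, never from a script. Its argument "targets" is a list of rows, each a list of 2 entries, a list of its own where there are three numbers: the shift along the tool's x, y, z as a fraction of full scale, then the turn, a rotation vector about the tool's x, y, z as a fraction of full scale. In form: [[[x, y, z], [wx, wy, wz]], ...]. A call has 1 to 10 rows; each row is the pose to reach, as a shift and turn from the pose commanded when the call began, along the tool's axes at that moment; what a row does not reach only later rows make up. Full scale, the value 1, is 0.3 m for a shift and 45 degrees for a turn. A row lasts 1/12 s, in which the tool goes at most 41.7 mm and 7.16 degrees, less where a joint would pass 70% of its speed; a pose out of reach is approached as far as the arm can. A call with a number of a shift or a turn outside -1 to 1 is refused whole. A call with a gripper value outside its range is refused whole. "jaw" is the finger opening in mm, from 0 to 85.4, set as the call begins (left out, the last holds). The fingers move at their own pace and stop on an object; "grip_force" is the grip in N (left out, the last holds). Time passes only in rows, so rows that repeat a pose let the fingers close. It gives the time, the measured TCP pose, the force, the opening and the grip force at its end, in the units of the state.
- env.observe(): the state, without advancing time (a new reading comes with each control period).
- get_image(name): name is "side" or "top" or "wrist"; returns a dict with "img" (400x640x3 uint8, red, green, blue), "z_map" (400x640 float32, m along the optical axis (not along the pixel's ray), 0 where there is no reading), "intrinsics" (3x3 intrinsics, pixels), "rvec" (rotation vector, rad) and "tvec" (3), from world to camera coordinates, as OpenCV has them. Camera axes: x right, y down, z forward; pixel columns grow to the right and rows downward; lengths in m; the calibration is good to about 2 mm. A picture is of the moment at which its call begins.
- close_job(): hands the job in; it is judged then, once.
The state is a dict: "time_s": time; "q": joint angles; "qvel": joint speeds; "joint_efforts": joint torques, N m; "position": TCP position; "tool_rot": TCP orientation; "ft_force": force on the tool from outside, world axes, zero at the start; "wrist_torque": the same for the moment, N m; "grip_width": finger opening in m; "gripper_force": force on a finger pad.
Only numpy, scipy, OpenCV 4.12 (cv2) and the standard library are available. Lean on these libraries where they do the work, as an engineer would, in place of code of your own. Each camera call takes 0.05 s, during which the arm holds its last target. There are 200 camera calls.

## Working session

There is one attempt and no reset: what is moved stays moved. The work goes in short steps, Python scripts to look and compute and a tool call to move; the robot and the scene stay as the last step left them, time stands still between calls to the robot, and variables do not carry over. Pictures are saved under pics/ and viewed, at most 10 in all, crops included, and the job is handed in when it is done.

Besides the shell and the picture viewer there is one more tool, called after "Request:" as name(argument=value, ...) on one line, values as JSON. step_arm: Moves the arm, as the interface text tells. Its arguments: {"type":"object","properties":{"targets":{"type":"array","items":{"type":"array"}},"jaw":{"type":"number"},"grip_force":{"type":"number"}},"required":["targets"]}

```bash
ls; mkdir -p pics; python3 - <<'E'
from rig import env,get_image
import cv2,numpy as np
for n in ("top","side"):
    d=get_image(n); cv2.imwrite(f"pics/{n}0.png",d["img"][:,:,::-1]); np.savez(f"{n}0.npz",**d)
    R=cv2.Rodrigues(d["rvec"])[0]; print(n,d["intrinsics"].tolist(),(-R.T@d["tvec"].ravel()).round(3),R.round(3).tolist())
s=env.observe();print(s)
E
```

```text
pics
top [[438.37256775233243, 0.0, 317.48331459750744], [0.0, 438.37256775233243, 196.25998381395576], [0.0, 0.0, 1.0]] [ 0.305 -0.02   0.907] [[0.042, -0.999, 0.005], [-0.97, -0.042, -0.238], [0.238, 0.005, -0.971]]
side [[407.60256238471624, 0.0, 317.24066916717885], [0.0, 407.60256238471624, 202.32609618893764], [0.0, 0.0, 1.0]] [ 0.224 -0.36   0.807] [[0.79, -0.613, 0.013], [-0.525, -0.686, -0.503], [0.318, 0.391, -0.864]]
{'time_s': 0.1, 'q': array([ 5.12623950e+01,  2.18367249e+01,  7.43794680e+01, -3.75793444e-04,
        8.38557191e+01, -1.23340945e+01]), 'qvel': array([ 0.03758426,  0.04881977, -0.03173299, -0.04221779,  0.02511106,
       -0.02697095]), 'joint_efforts': array([ 4.26113169e-03, -4.49219477e+01, -2.31653899e+01, -1.17190752e-04,
        3.65687309e-03,  1.91445571e-05]), 'position': array([0.24440596, 0.49242907, 0.23078285]), 'tool_rot': array([[-8.95684728e-01,  4.44688947e-01, -7.80298766e-04],
       [ 4.44689555e-01,  8.95684226e-01, -9.83084360e-04],
       [ 2.61734548e-04, -1.22752436e-03, -9.99999212e-01]]), 'ft_force': array([-0.76703312,  0.43237799,  0.32681676]), 'wrist_torque': array([-0.04662887, -0.00143802, -0.000429  ]), 'gripper_force': 0.0, 'grip_width': 0.08493086876273877}
```

View pics/top0.png

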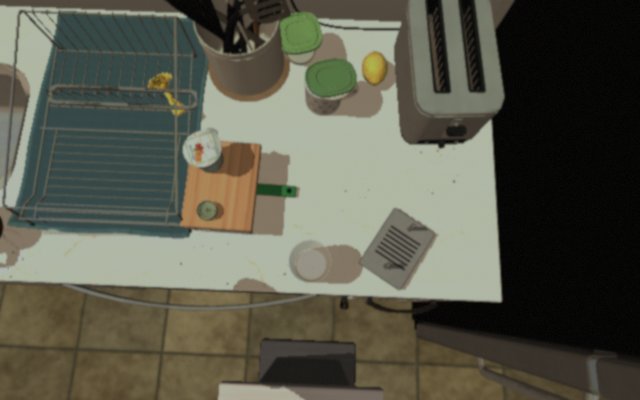

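View pics/side0.png

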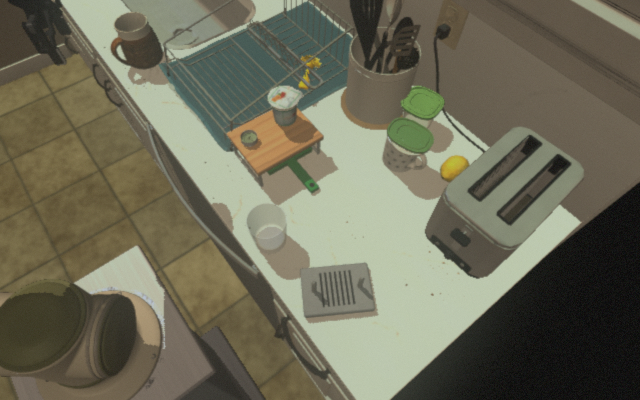

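The top view shows the shelf at (222,187) with the pot at (203,148) and the candle at (207,210). The green tab points right to about (296,191). The base is near (398,247) with its posts near (417,227) and (390,266), and the glass is at (310,262). The side view agrees.

```bash
cat > h.py <<'E'
import cv2,numpy as np
def cam(d):
    R=cv2.Rodrigues(d["rvec"])[0]; return d["intrinsics"],R,d["tvec"].ravel()
def ray(d,px,z):
    K,R,t=cam(d); px=np.atleast_2d(px).astype(float)
    v=np.c_[px,np.ones(len(px))]@np.linalg.inv(K).T@R; c=-R.T@t
    return c+v*((z-c[2])/v[:,2])[:,None]
def cloud(d):
    K,R,t=cam(d); z=d["z_map"]; v,u=np.mgrid[:z.shape[0],:z.shape[1]]
    p=np.stack([(u-K[0,2])/K[0,0]*z,(v-K[1,2])/K[1,1]*z,z],-1)
    P=(p-t)@R; P[z==0]=np.nan; return P
def rect(p): 
    r=cv2.minAreaRect((np.asarray(p)[:,:2]*1000).astype(np.float32)); return np.round(r[0],1),np.round(r[1],1),round(r[2],2),cv2.boxPoints(r).round(0).tolist()
E
python3 - <<'E'
from h import *
for n in ("top","side"):
    d=dict(np.load(n+"0.npz")); P=cloud(d); hsv=cv2.cvtColor(d["img"],cv2.COLOR_RGB2HSV)
    print(n,"counter z",np.nanmedian(P[...,2][(abs(P[...,0]-.4)<.03)&(abs(P[...,1]+.1)<.03)]))
    H,S,V=[hsv[...,i].astype(int) for i in range(3)]
    X,Y,Z=[P[...,i] for i in range(3)]
    def comp(m):
        k,l,s,c=cv2.connectedComponentsWithStats(m.astype(np.uint8)); i=1+np.argmax(s[1:,4]); return l==i
    def show(name,m,z=None):
        m=comp(m); v,u=np.nonzero(m); q=ray(d,np.c_[u,v],z) if z is not None else P[m]
        print(name,m.sum(),"zmed",np.nanmedian(Z[m]).round(4),rect(q))
    reg=(X>.1)&(X<.55)
    show("tab",reg&(H>40)&(H<90)&(S>120)&(Z<.04)&(Y>-.05)&(Y<.16),.012)
    show("shelf",reg&(Z>.066)&(Z<.082)&(Y>.05)&(Y<.35)&(H<25)&(S>70),.074)
    b=reg&(Z>.011)&(Z<.026)&(Y<-.08)&(Y>-.39)&(V<190); show("base",b,.018)
    po=reg&(Z>.035)&(Z<.09)&(Y<-.1)&(Y>-.39)
    k,l,s,c=cv2.connectedComponentsWithStats(po.astype(np.uint8))
    for i in range(1,k):
        if s[i,4]>4: q=P[l==i]; print("post?",s[i,4],np.nanmean(q,0).round(4),"max",np.nanmax(q,0).round(4), c[i].round(0))
    g=reg&(Z>.02)&(Z<.12)&(Y<.06)&(Y>-.1)&(X<.32)
    if g.sum(): print("glass",g.sum(),np.nanmedian(P[g],0).round(3),rect(P[g]))
    pot=reg&(Z>.13)&(Z<.16)&(Y>.1)&(Y<.35)
    if pot.sum(): print("pot",rect(P[pot]),np.nanmedian(Z[pot]))
E
```

```text
top counter z -0.000650953180229774
tab 301 zmed 0.0109 (array([534.2,  72.8]), array([78.8, 19.3]), 87.34, [[523.0, 34.0], [542.0, 33.0], [546.0, 112.0], [526.0, 113.0]])
shelf 3759 zmed 0.0728 (array([493. , 174.9]), array([139.7, 115.8]), 88.22, [[433.0, 107.0], [549.0, 103.0], [553.0, 243.0], [437.0, 246.0]])
base 3263 zmed 0.0166 (array([ 421.6, -181.4]), array([ 99.4, 139.3]), 58.13, [[336.0, -187.0], [454.0, -260.0], [507.0, -176.0], [389.0, -102.0]])
post? 30 [ 0.4595 -0.2048  0.0526] max [ 0.4641 -0.202   0.0634] [412. 227.]
post? 26 [ 0.3821 -0.1565  0.0551] max [ 0.3861 -0.1533  0.0656] [387. 265.]
pot (array([544.1, 200.1]), array([49.8, 11.7]), 89.96, [[538.0, 175.0], [550.0, 175.0], [550.0, 225.0], [538.0, 225.0]]) 0.14283973505653288
side counter z 0.0005271764447251831Traceback (most recent call last):
  File "<stdin>", line 13, in <module>
  File "<stdin>", line 10, in show
  File "<stdin>", line 8, in comp
    return _wrapfunc(a, 'argmax', axis=axis, out=out, **kwds)
    return bound(*args, **kwds)
ValueError: attempt to get argmax of an empty sequence
```

```bash
python3 - <<'E'
from h import *
for n in ("top","side"):
    d=dict(np.load(n+"0.npz")); P=cloud(d); hsv=cv2.cvtColor(d["img"],cv2.COLOR_RGB2HSV)
    H,S,V=[hsv[...,i].astype(int) for i in range(3)]
    X,Y,Z=[P[...,i] for i in range(3)]
    def show(name,m,z=None):
        k,l,s,c=cv2.connectedComponentsWithStats(m.astype(np.uint8))
        if k<2: print(name,"none");return
        m=l==1+np.argmax(s[1:,4]); v,u=np.nonzero(m); q=ray(d,np.c_[u,v],z) if z is not None else P[m]
        print(n,name,m.sum(),"zmed",np.nanmedian(Z[m]).round(4),rect(q))
    reg=(X>.1)&(X<.65)
    show("tab",reg&(H>40)&(H<90)&(S>110)&(Z<.04)&(Y>-.05)&(Y<.16),.012)
    show("shelf",reg&(Z>.06)&(Z<.082)&(Y>.05)&(Y<.35)&(H<25)&(S>70),.074)
    show("base",reg&(Z>.011)&(Z<.026)&(Y<-.08)&(Y>-.39)&(V<190),.018)
    po=reg&(Z>.035)&(Z<.09)&(Y<-.1)&(Y>-.32)&(X<.52)
    k,l,s,c=cv2.connectedComponentsWithStats(po.astype(np.uint8))
    for i in range(1,k):
        if s[i,4]>4: q=P[l==i]; print(n,"post",s[i,4],np.nanmean(q,0).round(4),"max",np.nanmax(q,0).round(4), c[i].round(0))
    g=reg&(Z>.02)&(Z<.12)&(Y<.06)&(Y>-.1)&(X<.36)
    if g.sum(): print("glass",g.sum(),rect(P[g]))
    # glass from image: darker/edges unclear; cast circle guess
    for nm,lo,hi in (("pot",.135,.16),("candle",.084,.1)):
        m=reg&(Z>lo)&(Z<hi)&(Y>.08)&(Y<.35)&(X>.35); show(nm,m)
d=dict(np.load("top0.npz"));print("glass foot top",ray(d,[[313,264]],0.005),"rim",ray(d,[[290,258],[331,257],[310,242],[310,281]],0.092).round(3))
d=dict(np.load("side0.npz"));print("side rim",ray(d,[[247,215],[287,219]],0.092).round(3),"foot",ray(d,[[271,237]],.005).round(3))
im=np.load("top0.npz")["img"][120:300,160:460]; im2=np.load("side0.npz")["img"][70:330,220:400]
cv2.imwrite("pics/c0.png",np.hstack([cv2.resize(im[:, :,::-1],None,fx=1.6,fy=1.6,interpolation=3),cv2.resize(im2[:,:,::-1],(200,288),interpolation=3)]))
E
```

```text
top tab 322 zmed 0.0109 (array([533.6,  73. ]), array([78.9, 19.8]), 88.98, [[523.0, 34.0], [543.0, 33.0], [544.0, 112.0], [524.0, 113.0]])
top shelf 5034 zmed 0.0728 (array([524.9, 173.7]), array([140.1, 179.6]), 88.24, [[433.0, 106.0], [613.0, 101.0], [617.0, 241.0], [437.0, 246.0]])
top base 3263 zmed 0.0166 (array([ 421.6, -181.4]), array([ 99.4, 139.3]), 58.13, [[336.0, -187.0], [454.0, -260.0], [507.0, -176.0], [389.0, -102.0]])
top post 30 [ 0.4595 -0.2048  0.0526] max [ 0.4641 -0.202   0.0634] [412. 227.]
top post 26 [ 0.3821 -0.1565  0.0551] max [ 0.3861 -0.1533  0.0656] [387. 265.]
glass 114 (array([350.3,  -6.6]), array([19.2, 66.3]), 0.14, [[341.0, 27.0], [341.0, -40.0], [360.0, -40.0], [360.0, 27.0]])
top pot 1150 zmed 0.143 (array([573.6, 200.2]), array([71.7, 70.1]), 21.12, [[528.0, 220.0], [553.0, 155.0], [620.0, 180.0], [594.0, 246.0]])
top candle 60 zmed 0.0928 (array([558.1, 187.1]), array([16.9, 49.6]), 39.98, [[536.0, 201.0], [568.0, 163.0], [580.0, 174.0], [549.0, 212.0]])
side tab 3 zmed 0.0107 (array([535.4,  56.5]), array([1.2, 5.4]), 83.5, [[533.0, 56.0], [5
[... 462 characters left out ...]
max [ 0.388  -0.154   0.0652] [314. 286.]
glass 284 (array([230.1,  -7. ]), array([259.7,  65.6]), 0.05, [[100.0, 26.0], [100.0, -40.0], [360.0, -40.0], [360.0, 26.0]])
side pot 634 zmed 0.1441 (array([575. , 200.1]), array([71.8, 70.1]), 21.46, [[529.0, 220.0], [554.0, 154.0], [621.0, 181.0], [596.0, 246.0]])
side candle 97 zmed 0.0912 (array([564.4, 184.8]), array([21.2, 51.6]), 55.74, [[537.0, 191.0], [580.0, 161.0], [592.0, 179.0], [549.0, 208.0]])
glass foot top [[ 0.38289268 -0.01258023  0.005     ]] rim [[ 0.385  0.03   0.092]
 [ 0.39  -0.046  0.092]
 [ 0.416 -0.006  0.092]
 [ 0.344 -0.009  0.092]]
side rim [[ 0.358  0.026  0.092]
 [ 0.416 -0.03   0.092]] foot [[ 0.386 -0.005  0.005]]
```

View pics/c0.png

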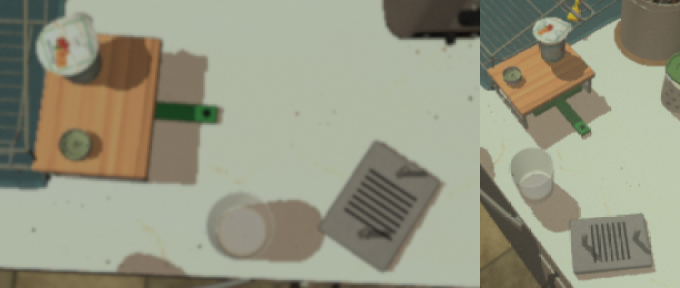

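The crop shows the tab sticking straight out of the shelf front, both posts on the base, and the glass centred near (0.386, -0.008). Next I fit the tab's axis and work out the first move.

```bash
cat >> h.py <<'E'
from scipy.spatial.transform import Rotation as Ro
def goto(s,p,yaw):
    "tool down, tool y axis at yaw (deg) in the world; prints move in tool units"
    R=s["tool_rot"]; a=np.radians(yaw); y=np.array([np.cos(a),np.sin(a),0]); z=np.array([0,0,-1.]); T=np.c_[np.cross(y,z),y,z]
    rv=np.degrees(Ro.from_matrix(R.T@T).as_rotvec())/45
    print("shift",(R.T@(np.array(p)-s["position"])/.3).round(4).tolist(),"turn",rv.round(4).tolist())
def st(s): print(round(s["time_s"],2),s["position"].round(4),"yaw",np.degrees(np.arctan2(s["tool_rot"][1,1],s["tool_rot"][0,1])).round(2),"F",s["ft_force"].round(1),"w",round(s["grip_width"],4),"gf",round(s["gripper_force"],1),"q",s["q"].round(1))
E
python3 - <<'E'
from h import *
from rig import env
d=dict(np.load("top0.npz"))
for n in("top","side"):
    d=dict(np.load(n+"0.npz"));i=d["img"].astype(int);P=cloud(d)
    m=(i[...,1]>i[...,0]+15)&(i[...,1]>i[...,2]+12)&(abs(P[...,0]-.535)<.035)&(P[...,1]<.12)&(P[...,1]>0)&(P[...,2]<.03)
    v,u=np.nonzero(m); q=ray(d,np.c_[u,v],.012); print(n,m.sum(),rect(q))
    for y0 in np.arange(.03,.1,.01):
        k=abs(q[:,1]-y0)<.005
        if k.any(): print(round(y0,2),q[k,0].min().round(4),q[k,0].max().round(4),end="; ")
    print("tip y",q[:,1].min())
s=env.observe(); st(s); goto(s,[.5335,.045,.12],0)
E
```

```text
top 383 (array([533.4,  72. ]), array([24.2, 80.2]), 0.35, [[521.0, 112.0], [522.0, 32.0], [546.0, 32.0], [545.0, 112.0]])
0.03 0.5222 0.544; 0.04 0.5218 0.5439; 0.05 0.5214 0.5456; 0.06 0.5231 0.5453; 0.07 0.5229 0.5426; 0.08 0.5244 0.5443; 0.09 0.524 0.544; 0.1 0.5239 0.5435; tip y 0.03186099748423603
side 299 (array([532.6,  74.8]), array([26.5, 88.9]), 0.36, [[519.0, 119.0], [520.0, 30.0], [546.0, 30.0], [546.0, 119.0]])
0.03 0.5198 0.5444; 0.04 0.5196 0.5461; 0.05 0.5221 0.5455; 0.06 0.522 0.5451; 0.07 0.5231 0.543; 0.08 0.5242 0.5444; 0.09 0.524 0.5458; 0.1 0.5249 0.5451; tip y 0.030235979863961926
0.1 [0.2444 0.4924 0.2308] yaw 63.6 F [-0.8  0.4  0.3] w 0.0849 gf 0.0 q [ 51.3  21.8  74.4  -0.   83.9 -12.3]
shift [-1.5264, -0.9069, 0.37] turn [-0.0016, 0.0006, 1.4133]
```

Request:
step_arm(targets=[[[-0.76, -0.45, 0], [0, 0, 0.7]], [[-0.76, -0.45, 0], [0, 0, 0.7]], [[-0.76, -0.45, 0], [0, 0, 0.7]], [[-0.76, -0.45, 0], [0, 0, 0.7]], [[-0.76, -0.45, 0], [0, 0, 0.7]], [[-0.76, -0.45, 0], [0, 0, 0.7]], [[-0.76, -0.45, 0], [0, 0, 0.7]], [[-0.76, -0.45, 0], [0, 0, 0.7]], [[-0.76, -0.45, 0], [0, 0, 0.7]]], jaw=46)

```text
time_s: 0.85
position: [0.3888, 0.27, 0.2311]
tool_rot: [[-0.53, 0.848, -0.001], [0.848, 0.53, 0.0], [0.0, -0.001, -1.0]]
ft_force: [-1.1, 1.5, -0.4]
grip_width: 0.0461
gripper_force: 0.0
```

```bash
python3 -c "
from h import *
from rig import env
s=env.observe(); st(s); goto(s,[.5335,.046,.12],0)"
```

```text
0.85 [0.3888 0.27   0.2311] yaw 31.99 F [-1.1  1.5 -0.4] w 0.0461 gf 0.0 q [ 20.4  14.1  85.9   0.   80.  -11.6]
shift [-0.8889, 0.0137, 0.37] turn [-0.0009, -0.0003, 0.7109]
```

Request:
step_arm(targets=[[[-0.889, 0.014, 0], [0, 0, 0.711]], [[-0.889, 0.014, 0], [0, 0, 0.711]], [[-0.889, 0.014, 0], [0, 0, 0.711]], [[-0.889, 0.014, 0], [0, 0, 0.711]], [[-0.889, 0.014, 0], [0, 0, 0.711]], [[-0.889, 0.014, 0], [0, 0, 0.711]], [[-0.889, 0.014, 0.2], [0, 0, 0.711]], [[-0.889, 0.014, 0.37], [0, 0, 0.711]], [[-0.889, 0.014, 0.37], [0, 0, 0.711]], [[-0.889, 0.014, 0.37], [0, 0, 0.711]]])

```text
time_s: 1.68
position: [0.5312, 0.048, 0.1149]
tool_rot: [[-0.003, 1.0, -0.011], [1.0, 0.003, 0.002], [0.002, -0.011, -1.0]]
ft_force: [-1.1, -0.5, -0.3]
grip_width: 0.0461
gripper_force: 0.0
```

```bash
python3 -c "
from h import *
from rig import env,get_image
s=env.observe(); st(s); goto(s,[.5335,.046,.02],0)
d=get_image('wrist'); cv2.imwrite('pics/w1.png',d['img'][:,:,::-1])
i=d['img'].astype(int);P=cloud(d)
m=(i[...,1]>i[...,0]+15)&(i[...,1]>i[...,2]+12)&(abs(P[...,0]-.535)<.035)&(P[...,1]<.1)&(P[...,1]>0)&(P[...,2]<.03)
v,u=np.nonzero(m); q=ray(d,np.c_[u,v],.012); print(m.sum(),rect(q))
R=cv2.Rodrigues(d['rvec'])[0];print(-R.T@d['tvec'].ravel())"
```

```text
1.68 [0.5312 0.048  0.1149] yaw 0.16 F [-1.1 -0.5 -0.3] w 0.0461 gf 0.0 q [-7.6 27.  86.9  0.  66.8 -7.7]
shift [-0.0073, 0.0112, 0.3162] turn [-0.014, -0.0021, 0.0035]
2391 (array([534.5,  66.5]), array([67.3, 23.4]), 88.22, [[522.0, 33.0], [545.0, 32.0], [547.0, 100.0], [524.0, 101.0]])
[0.53189634 0.11677784 0.25758381]
```

View pics/w1.png

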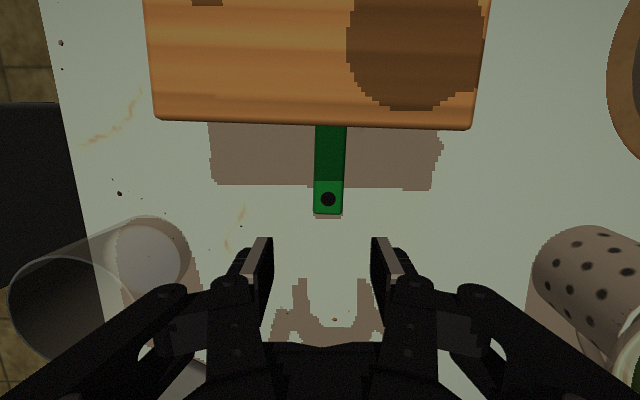

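The wrist view shows the tab centred at about (330,170), directly ahead between the fingers, with its tip at (328,214). Its position, x 0.534 with the tip at y 0.032, agrees with the top view. Descending.

Request:
step_arm(targets=[[[-0.006, 0.01, 0.1], [-0.014, 0, 0.027]], [[-0.006, 0.01, 0.2], [-0.014, 0, 0.027]], [[-0.006, 0.01, 0.3], [-0.014, 0, 0.027]], [[-0.006, 0.01, 0.31], [-0.014, 0, 0.027]], [[-0.006, 0.01, 0.31], [-0.014, 0, 0.027]], [[-0.006, 0.01, 0.31], [-0.014, 0, 0.027]]])

```text
time_s: 2.23
position: [0.5385, 0.0453, 0.0298]
tool_rot: [[0.018, 1.0, 0.015], [1.0, -0.018, -0.001], [-0.0, 0.015, -1.0]]
ft_force: [0.0, 0.3, -0.0]
grip_width: 0.0461
gripper_force: 0.0
```

```bash
python3 -c "
from h import *
from rig import env
s=env.observe(); st(s); goto(s,[.534,.046,.004],-1.2)"
```

```text
2.23 [0.5385 0.0453 0.0298] yaw -1.05 F [ 0.   0.3 -0. ] w 0.0461 gf 0.0 q [-7.8 33.9 91.9  0.1 53.4 -6.8]
shift [0.002, -0.0162, 0.0857] turn [0.0187, 0.0003, 0.0033]
```

Request:
step_arm(targets=[[[0.002, -0.012, 0.04], [0.016, 0, 0.003]], [[0.002, -0.012, 0.06], [0.016, 0, 0.003]], [[0.002, -0.012, 0.08], [0.016, 0, 0.003]], [[0.002, -0.012, 0.08], [0.016, 0, 0.003]], [[0.002, -0.012, 0.08], [0.016, 0, 0.003]], [[0.002, -0.012, 0.08], [0.016, 0, 0.003]]])

```text
time_s: 2.73
position: [0.5339, 0.0454, 0.0035]
tool_rot: [[0.022, 1.0, -0.001], [1.0, -0.022, 0.0], [0.0, -0.001, -1.0]]
ft_force: [0.1, 0.2, -0.3]
grip_width: 0.0463
gripper_force: 0.0
```

```bash
python3 -c "
from h import *
from rig import env
s=env.observe(); st(s); goto(s,[.534,.046,.00],-1.2)"
```

```text
2.73 [0.5339 0.0454 0.0035] yaw -1.25 F [ 0.1  0.2 -0.3] w 0.0463 gf 0.0 q [-7.8 36.2 93.2 -0.  50.7 -6.5]
shift [0.002, 0.0003, 0.0115] turn [-0.0016, -0.0001, -0.0012]
```

Request:
step_arm(targets=[[[0, 0, 0.008], [0, 0, 0]], [[0, 0, 0.008], [0, 0, 0]], [[0, 0, 0.008], [0, 0, 0]], [[0, 0, 0.008], [0, 0, 0]], [[0, 0, 0.008], [0, 0, 0]], [[0, 0, 0.008], [0, 0, 0]], [[0, 0, 0.008], [0, 0, 0]], [[0, 0, 0.008], [0, 0, 0]]], jaw=10, grip_force=50)

```text
time_s: 3.4
position: [0.5341, 0.0454, 0.0011]
tool_rot: [[0.022, 1.0, -0.001], [1.0, -0.022, 0.0], [0.0, -0.001, -1.0]]
ft_force: [2.8, 0.0, 1.2]
grip_width: 0.0227
gripper_force: 49.3
```

```bash
python3 -c "
from h import *
from rig import env
s=env.observe(); st(s)"
```

```text
3.4 [0.5341 0.0454 0.0011] yaw -1.25 F [2.8 0.  1.2] w 0.0227 gf 49.3 q [-7.8 36.5 93.3 -0.  50.3 -6.5]
```

Request:
step_arm(targets=[[[-0.015, 0, 0], [0, 0, 0]], [[-0.04, 0, 0], [0, 0, 0]], [[-0.065, 0, 0], [0, 0, 0]], [[-0.09, 0, 0], [0, 0, 0]], [[-0.115, 0, 0], [0, 0, 0]], [[-0.14, 0, 0], [0, 0, 0]], [[-0.165, 0, 0], [0, 0, 0]], [[-0.19, 0, 0], [0, 0, 0]], [[-0.215, 0, 0], [0, 0, 0]], [[-0.23, 0, 0], [0, 0, 0]]])

```text
time_s: 4.23
position: [0.5317, -0.0236, 0.001]
tool_rot: [[0.022, 1.0, -0.002], [1.0, -0.022, 0.001], [0.001, -0.002, -1.0]]
ft_force: [-1.2, 5.3, 5.2]
grip_width: 0.0224
gripper_force: 49.7
```

```bash
python3 -c "
from h import *
from rig import env,get_image
s=env.observe(); st(s)
d=get_image('wrist'); cv2.imwrite('pics/w2.png',d['img'][:,:,::-1])"
```

```text
4.23 [ 0.5317 -0.0236  0.001 ] yaw -1.24 F [-1.2  5.3  5.2] w 0.0224 gf 49.7 q [-15.3  36.3  93.8   0.   50.1 -14.1]
```

View pics/w2.png

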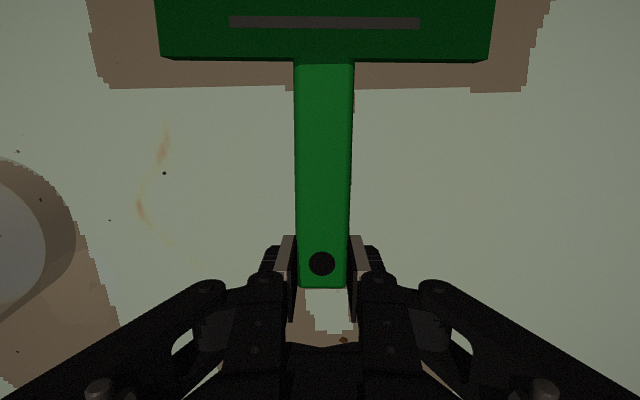

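The plate follows the gripper: the tab is between the pads at (322,265) and the plate's front edge at row 60 is square to it. Continuing the pull.

Request:
step_arm(targets=[[[-0.025, 0, 0], [0, 0, 0]], [[-0.06, 0, 0], [0, 0, 0]], [[-0.095, 0, 0], [0, 0, 0]], [[-0.13, 0, 0], [0, 0, 0]], [[-0.165, 0, 0], [0, 0, 0]], [[-0.2, 0, 0], [0, 0, 0]], [[-0.235, 0, 0], [0, 0, 0]], [[-0.27, 0, 0], [0, 0, 0]], [[-0.29, 0, 0], [0, 0, 0]], [[-0.3, 0, 0], [0, 0, 0]]])

```text
time_s: 5.12
position: [0.5296, -0.1135, 0.001]
tool_rot: [[0.022, 1.0, -0.003], [1.0, -0.022, 0.002], [0.002, -0.003, -1.0]]
ft_force: [-0.6, 6.0, 6.5]
grip_width: 0.0222
gripper_force: 49.8
```

Request:
step_arm(targets=[[[0, 0, 0], [0, 0, 0]], [[0, 0, 0], [0, 0, 0]], [[0, 0, 0], [0, 0, 0]], [[0, 0, 0], [0, 0, 0]], [[0, 0, 0], [0, 0, 0]], [[0, 0, -0.05], [0, 0, 0]], [[0, 0, -0.15], [0, 0, 0]], [[0, 0, -0.28], [0, 0, 0]], [[0, 0, -0.4], [0, 0, 0]], [[0, 0, -0.45], [0, 0, 0]]], jaw=46)

```text
time_s: 5.95
position: [0.5317, -0.1139, 0.1405]
tool_rot: [[0.021, 1.0, 0.004], [1.0, -0.021, -0.003], [-0.003, 0.004, -1.0]]
ft_force: [0.4, -1.1, 0.3]
grip_width: 0.0458
gripper_force: 0.0
```

```bash
python3 -c "
from h import *
from rig import env,get_image
s=env.observe(); st(s)
for n in ('top','side','wrist'):
    d=get_image(n); np.savez(n+'1.npz',**d); cv2.imwrite(f'pics/{n}1.png',d['img'][:,:,::-1])
a=cv2.imread('pics/top1.png')[100:300,150:450]; b=cv2.imread('pics/wrist1.png'); a=cv2.resize(a,(480,320),interpolation=3); b=cv2.resize(b,(320,200))
c=cv2.resize(cv2.imread('pics/side1.png'),(320,200)); cv2.imwrite('pics/m1.png',np.hstack([a,np.vstack([b[:160],c[:160]])]))
"
```

```text
5.95 [ 0.5317 -0.1139  0.1405] yaw -1.22 F [ 0.4 -1.1  0.3] w 0.0458 gf 0.0 q [-24.6  25.9  83.9  -0.   70.  -23.3]
```

View pics/m1.png

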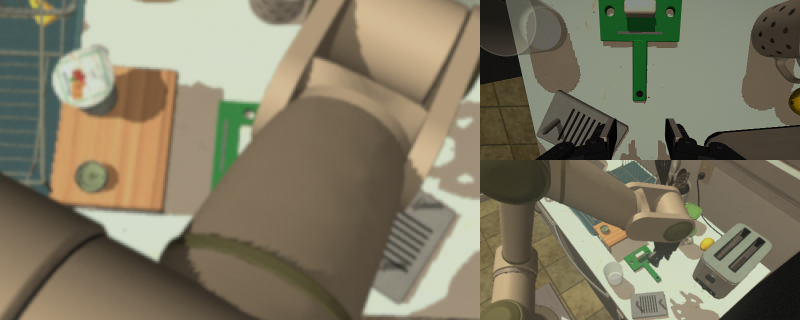

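The plate is flat and wholly out, lying clear of the shelf, with the pot, candle and glass in place. Next I locate the plate and its grip in the wrist and side views.

```bash
python3 - <<'E'
from h import *
from rig import env
for n in("wrist","side"):
    d=dict(np.load(n+"1.npz"));i=d["img"].astype(int);P=cloud(d);X,Y,Z=[P[...,k] for k in range(3)]
    m=(i[...,1]>i[...,0]+15)&(i[...,1]>i[...,2]+12)&(X>.4)&(X<.65)&(Z<.03)&(Y>-.15)&(Y<.1)
    v,u=np.nonzero(m); q=ray(d,np.c_[u,v],.012); print(n,"green",m.sum(),rect(q),"tab tip",q[:,1].min())
    k=q[:,1]>-.05; print("plate",rect(q[k])); k=q[:,1]<-.06; print("tab",rect(q[k]))
    h=(Z>.036)&(Z<.05)&(abs(X-.53)<.06)&(abs(Y-.01)<.06); v,u=np.nonzero(h)
    if h.sum()>20: print("handle",h.sum(),rect(ray(d,np.c_[u,v],.042)),np.nanmedian(Z[h]), "rows",v.min(),v.max())
    if n=="side":
        for nm,b in (("glass",None),):pass
s=env.observe()
E
```

```text
wrist green 13501 (array([531.1, -48.3]), array([155.4, 124.8]), 88.86, [[467.0, -125.0], [592.0, -127.0], [595.0, 28.0], [470.0, 31.0]]) tab tip -0.12612139996821436
plate (array([531.8, -10.3]), array([ 79.5, 124.8]), 88.86, [[469.0, -49.0], [593.0, -51.0], [595.0, 28.0], [470.0, 31.0]])
tab (array([529.2, -93.1]), array([65.8, 23.4]), 88.23, [[516.0, -126.0], [540.0, -126.0], [542.0, -61.0], [518.0, -60.0]])
handle 1851 (array([532.6,  12.5]), array([17.3, 42.8]), 88.86, [[511.0, 4.0], [554.0, 3.0], [554.0, 21.0], [511.0, 22.0]]) 0.04159920829387857 rows 0 29
side green 1808 (array([531.7, -36.4]), array([185.2, 130.8]), 88.29, [[464.0, -127.0], [594.0, -131.0], [600.0, 54.0], [469.0, 58.0]]) tab tip -0.1288892290492727
plate (array([532.9,   3.1]), array([106.1, 130.8]), 88.29, [[466.0, -48.0], [597.0, -52.0], [600.0, 54.0], [469.0, 58.0]])
tab (array([529. , -94.6]), array([68.7, 28.5]), 88.46, [[514.0, -129.0], [542.0, -129.0], [544.0, -61.0], [516.0, -60.0]])
handle 140 (array([532.1,  11.1]), array([19.2, 43. ]), 87.92, [[510.0, 2.0], [553.0, 1.0], [554.0, 20.0], [511.0, 21.0]]) 0.04114754460364127 rows 181 195
```

Request:
step_arm(targets=[[[0.425, 0.005, 0], [0, 0, -0.997]], [[0.425, 0.005, 0], [0, 0, -0.997]], [[0.425, 0.005, 0], [0, 0, -0.997]], [[0.425, 0.005, 0], [0, 0, -0.997]], [[0.425, 0.005, 0], [0, 0, -0.997]], [[0.425, 0.005, 0], [0, 0, -0.997]], [[0.425, 0.005, 0], [0, 0, -0.997]], [[0.425, 0.005, 0], [0, 0, -0.997]]], jaw=50)

```text
time_s: 6.77
position: [0.5339, 0.0142, 0.1341]
tool_rot: [[-0.691, 0.723, -0.005], [0.723, 0.691, 0.001], [0.004, -0.003, -1.0]]
ft_force: [0.1, 0.2, 0.5]
grip_width: 0.0495
gripper_force: 0.0
```

Request:
step_arm(targets=[[[0, 0, 0], [0, 0, -0.997]], [[0, 0, 0], [0, 0, -0.997]], [[0, 0, 0], [0, 0, -0.997]], [[0, 0, 0], [0, 0, -0.997]], [[0, 0, 0], [0, 0, -0.997]], [[0, 0, 0], [0, 0, -0.997]], [[0, 0, 0], [0, 0, -0.997]], [[0, 0, 0], [0, 0, -0.997]], [[0, 0, 0], [0, 0, -0.997]], [[0, 0, 0], [0, 0, -0.997]]])

```text
time_s: 7.6
position: [0.5345, 0.014, 0.1353]
tool_rot: [[-1.0, 0.029, -0.003], [0.029, 1.0, 0.0], [0.003, 0.0, -1.0]]
ft_force: [-0.8, -0.6, -0.1]
grip_width: 0.05
gripper_force: 0.0
```

```bash
python3 - <<'E'
from h import *
from rig import env,get_image
s=env.observe(); st(s)
d=get_image('wrist'); np.savez('wrist2.npz',**d); cv2.imwrite('pics/w3.png',d['img'][:,:,::-1])
i=d["img"].astype(int);P=cloud(d);X,Y,Z=[P[...,k] for k in range(3)]
m=(i[...,1]>i[...,0]+15)&(i[...,1]>i[...,2]+12)&(X>.4)&(X<.65)&(Z<.03)&(Y>-.15)&(Y<.1)
v,u=np.nonzero(m); q=ray(d,np.c_[u,v],.012); print("plate",rect(q[q[:,1]>-.029]))
h=(Z>.036)&(Z<.05)&(abs(X-.53)<.06)&(abs(Y-.01)<.06)&(i.min(2)>60); v,u=np.nonzero(h)
print("handle",h.sum(),rect(ray(d,np.c_[u,v],.042)))
goto(s,[.5325,.0135,.03],88.6)
E
```

```text
7.6 [0.5345 0.014  0.1353] yaw 88.36 F [-0.8 -0.6 -0.1] w 0.05 gf 0.0 q [-11.2  25.6  85.4  -0.   69.2 -99.6]
plate (array([532.8,  13.5]), array([ 85.5, 124.2]), 88.22, [[469.0, -27.0], [594.0, -31.0], [596.0, 54.0], [472.0, 58.0]])
handle 1212 (array([531.1,  14.7]), array([16.8, 42.6]), 87.89, [[509.0, 7.0], [552.0, 6.0], [553.0, 22.0], [510.0, 24.0]])
shift [0.0056, -0.0018, 0.351] turn [0.0004, -0.0034, -0.0053]
```

View pics/w3.png

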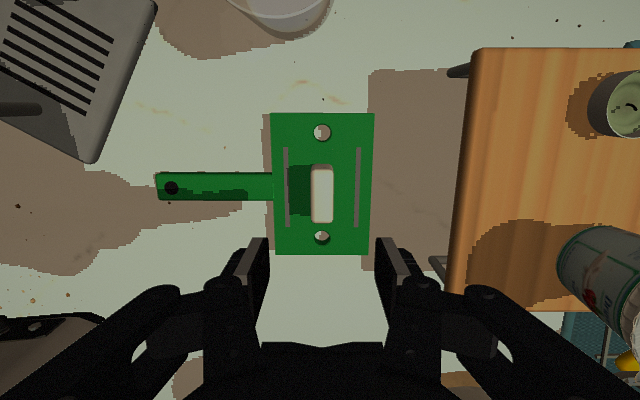

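The wrist view shows the grip at (322,193) inside the plate, with the holes at (322,132) and (322,237). Its centre is about (0.532, 0.0143) at 88.1°, so the gripper is aligned. Going down to grip it.

Request:
step_arm(targets=[[[0.008, 0.001, 0.1], [0, 0, 0]], [[0.008, 0.001, 0.2], [0, 0, 0]], [[0.008, 0.001, 0.28], [0, 0, 0]], [[0.008, 0.001, 0.33], [0, 0, 0]], [[0.008, 0.001, 0.37], [0, 0, 0]], [[0.008, 0.001, 0.39], [0, 0, 0]], [[0.008, 0.001, 0.39], [0, 0, 0]], [[0.008, 0.001, 0.39], [0, 0, 0]]])

```text
time_s: 8.32
position: [0.5323, 0.0143, 0.0191]
tool_rot: [[-1.0, 0.027, -0.001], [0.027, 1.0, 0.0], [0.001, 0.0, -1.0]]
ft_force: [-0.0, 1.7, 1.6]
grip_width: 0.0498
gripper_force: 0.0
```

```bash
python3 - <<'E'
from h import *
from rig import env
s=env.observe(); st(s); goto(s,[.532,.0142,.016],88.2)
E
```

```text
8.32 [0.5323 0.0143 0.0191] yaw 88.46 F [-0.   1.7  1.6] w 0.0498 gf 0.0 q [-11.2  34.6  93.   -0.   52.5 -99.7]
shift [0.0011, -0.0004, 0.0105] turn [0.0001, -0.0017, 0.0057]
```

Request:
step_arm(targets=[[[0, 0, 0.008], [0, 0, 0.005]], [[0, 0, 0.008], [0, 0, 0.005]], [[0, 0, 0.008], [0, 0, 0.005]], [[0, 0, 0.008], [0, 0, 0.005]], [[0, 0, 0.008], [0, 0, 0.005]], [[0, 0, 0.008], [0, 0, 0.005]], [[0, 0, 0.008], [0, 0, 0.005]], [[0, 0, 0.008], [0, 0, 0.005]], [[0, 0, 0.008], [0, 0, 0.005]]], jaw=5, grip_force=80)

```text
time_s: 9.07
position: [0.5324, 0.0142, 0.0172]
tool_rot: [[-1.0, 0.03, -0.0], [0.03, 1.0, -0.0], [0.0, -0.0, -1.0]]
ft_force: [-1.3, -0.2, 6.2]
grip_width: 0.0167
gripper_force: 79.2
```

Request:
step_arm(targets=[[[0, 0, -0.005], [0, 0, 0]], [[0, 0, -0.02], [0, 0, 0]], [[0, 0, -0.05], [0, 0, 0]], [[0, 0, -0.09], [0, 0, 0]], [[0, 0, -0.14], [0, 0, 0]], [[0, 0, -0.19], [0, 0, 0]], [[0, 0, -0.24], [0, 0, 0]], [[0, 0, -0.29], [0, 0, 0]], [[0, 0, -0.33], [0, 0, 0]], [[0, 0, -0.35], [0, 0, 0]]])

```text
time_s: 9.9
position: [0.5327, 0.0143, 0.1235]
tool_rot: [[-1.0, 0.03, 0.001], [0.03, 1.0, -0.0], [-0.001, -0.0, -1.0]]
ft_force: [0.4, 0.3, -4.3]
grip_width: 0.0168
gripper_force: 78.3
```

```bash
python3 - <<'E'
from h import *
from rig import env,get_image
s=env.observe(); st(s)
d=get_image('wrist'); np.savez('wrist3.npz',**d); cv2.imwrite('pics/w4.png',d['img'][:,:,::-1])
c=np.array([.4218,-.1827]); goto(s,[*c,s["position"][2]],88.2-31.9)
E
```

```text
9.9 [0.5327 0.0143 0.1235] yaw 88.26 F [ 0.4  0.3 -4.3] w 0.0168 gf 78.3 q [-11.2  26.1  86.8  -0.   67.1 -99.5]
shift [0.3495, -0.6675, -0.0001] turn [-0.0, 0.001, 0.7102]
```

View pics/w4.png

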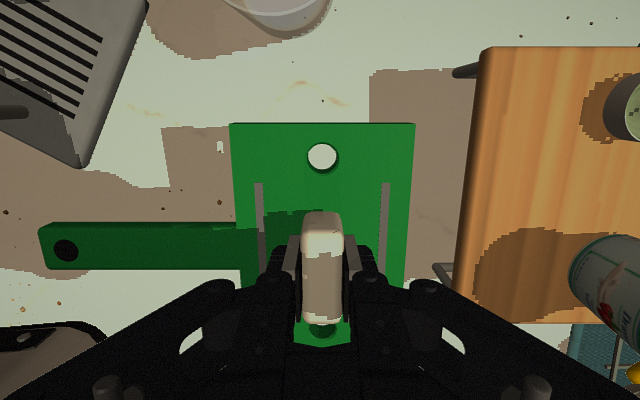

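The plate is lifted level, with its near hole at (322,157) clear. I carry it to the base at a moderate speed.

Request:
step_arm(targets=[[[0.01, -0.02, -0.01], [0, 0, 0.02]], [[0.03, -0.06, -0.03], [0, 0, 0.06]], [[0.05, -0.1, -0.03], [0, 0, 0.1]], [[0.075, -0.143, -0.03], [0, 0, 0.143]], [[0.1, -0.19, -0.03], [0, 0, 0.19]], [[0.125, -0.238, -0.03], [0, 0, 0.238]], [[0.15, -0.286, -0.03], [0, 0, 0.286]], [[0.175, -0.333, -0.03], [0, 0, 0.333]], [[0.2, -0.381, -0.03], [0, 0, 0.381]], [[0.225, -0.429, -0.03], [0, 0, 0.429]]])

```text
time_s: 10.78
position: [0.4598, -0.113, 0.1299]
tool_rot: [[-0.932, 0.362, -0.003], [0.362, 0.932, 0.001], [0.003, -0.0, -1.0]]
ft_force: [0.9, -0.3, -4.0]
grip_width: 0.0162
gripper_force: 78.5
```

```bash
python3 - <<'E'
from h import *
from rig import env
s=env.observe(); st(s); goto(s,[.4218,-.1827,.13],58.1)
E
```

```text
10.78 [ 0.4598 -0.113   0.1299] yaw 68.79 F [ 0.9 -0.3 -4. ] w 0.0162 gf 78.5 q [-28.2  20.6  95.3  -0.   64.4 -96.9]
shift [0.0339, -0.2624, -0.0001] turn [-0.0008, -0.0042, 0.2376]
```

Request:
step_arm(targets=[[[0.004, -0.03, 0], [0, 0, 0.03]], [[0.009, -0.07, 0], [0, 0, 0.07]], [[0.014, -0.11, 0], [0, 0, 0.11]], [[0.019, -0.15, 0], [0, 0, 0.15]], [[0.024, -0.19, 0], [0, 0, 0.19]], [[0.029, -0.23, 0], [0, 0, 0.22]], [[0.033, -0.255, 0], [0, 0, 0.236]], [[0.033, -0.26, 0], [0, 0, 0.237]], [[0.033, -0.26, 0], [0, 0, 0.237]], [[0.033, -0.26, 0], [0, 0, 0.237]]])

```text
time_s: 11.62
position: [0.4237, -0.1811, 0.1305]
tool_rot: [[-0.851, 0.525, -0.002], [0.525, 0.851, 0.001], [0.002, -0.0, -1.0]]
ft_force: [0.3, 0.2, -4.5]
grip_width: 0.0164
gripper_force: 78.6
```

```bash
python3 - <<'E'
from h import *
from rig import env,get_image
s=env.observe(); st(s); goto(s,[.4218,-.1827,.13],58.1)
d=get_image('wrist'); np.savez('wrist4.npz',**d); cv2.imwrite('pics/w5.png',d['img'][:,:,::-1])
P=cloud(d);X,Y,Z=[P[...,k] for k in range(3)];i=d['img'].astype(int)
R=s["tool_rot"]; p=s["position"]
T=(P-p)@R
pl=(abs(Z-.125)<.012)&(i[...,1]>i[...,0]+15)
print("plate z",np.nanmedian(Z[pl]))
# base top visible edges at z=.018
b=(Z>.010)&(Z<.024)&(abs(X-.42)<.12)&(abs(Y+.18)<.12)&(i.max(2)<150); v,u=np.nonzero(b); print("base vis",b.sum(),rect(ray(d,np.c_[u,v],.018)))
po=(Z>.03)&(Z<.075)&(abs(X-.42)<.1)&(abs(Y+.18)<.1); print("post",po.sum(), np.nanmean(P[po],0) if po.any() else "")
v,u=np.nonzero(po); print(u.mean() if len(u) else 0, v.mean() if len(v) else 0)
E
```

```text
11.62 [ 0.4237 -0.1811  0.1305] yaw 58.31 F [ 0.3  0.2 -4.5] w 0.0164 gf 78.6 q [-37.9  19.4  97.1  -0.   63.6 -96.2]
shift [0.0027, -0.0078, 0.0017] turn [-0.0005, -0.0023, 0.0047]
plate z 0.1250789074698487
base vis 2901 (array([ 384.1, -158.4]), array([98.4, 49.4]), 58.35, [[337.0, -187.0], [379.0, -213.0], [431.0, -129.0], [389.0, -104.0]])
post 34 [ 0.38573647 -0.15908979  0.06142205]
320.1470588235294 145.73529411764707
```

View pics/w5.png

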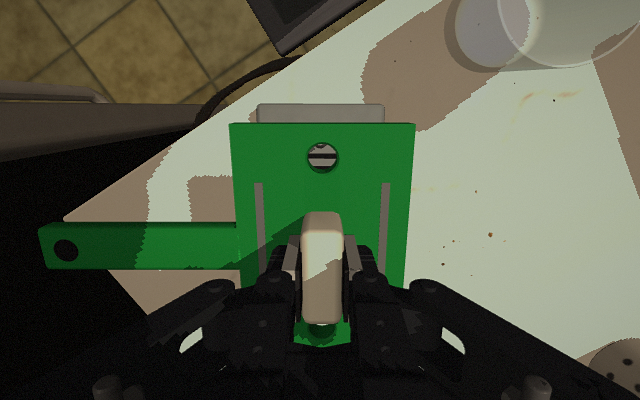

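The plate hovers over the base. The hole is at (322,157) with the base's slots visible through it, and the base's outer edge is at row 104. I measure the hole against the base with the same camera.

```bash
python3 - <<'E'
from h import *
from rig import env
s=env.observe()
d=dict(np.load('wrist4.npz')); i=d['img'].astype(int); R=s["tool_rot"]; p=s["position"]
g=((i[...,1]>i[...,0]+12)&(i[...,1]>i[...,2]+8)).astype(np.uint8)
cs,hi=cv2.findContours(g,cv2.RETR_CCOMP,cv2.CHAIN_APPROX_NONE)
zt=.1253
for c,h in zip(cs,hi[0]):
    if h[3]>=0 and 200<cv2.contourArea(c)<2000:
        w=ray(d,c[:,0],zt); e=cv2.fitEllipse((w[:,:2]*1000).astype(np.float32)); hc=np.array([*e[0],0])/1000; hc[2]=zt
        print("hole",np.round(e[0],1),np.round(e[1],1),"area",cv2.contourArea(c),"tool frame",((hc-p)@R*1000).round(1))
# plate outer edge rows at columns, and side edges at row 180
v,u=np.nonzero(g); 
top=[[c,v[u==c].min()] for c in (250,280,360,395)]; print("outer edge tool", ((ray(d,top,zt)-p)@R*1000).round(1)[:,:2].tolist())
r=u[(v==170)]; e=[[r.min(),170],[r.max(),170]]; print("sides tool",((ray(d,e,zt)-p)@R*1000).round(1)[:,:2].tolist())
P=cloud(d)
b=(P[...,2]>.010)&(P[...,2]<.024)&(abs(P[...,0]-.42)<.12)&(abs(P[...,1]+.18)<.12)&(i.max(2)<150)
vv,uu=np.nonzero(b); k=vv<124; q=(ray(d,np.c_[uu[k],vv[k]],.018)-p)@R*1000; print("base in tool: x max",np.percentile(q[:,0],[98,100]).round(1),"y",np.percentile(q[:,1],[0,1,99,100]).round(1))
E
```

```text
hole [ 356.8 -290.4] [12.2 12.4] area 438.0 tool frame [  -0.4 -128.2    5.3]
hole [ 383.9 -156.7] [12.1 13.1] area 582.0 tool frame [46.7 -0.3  5.3]
outer edge tool [[61.7, -32.4], [62.1, -19.0], [62.1, 16.8], [61.7, 32.5]]
sides tool [[40.3, -42.1], [40.3, 41.7]]
base in tool: x max [70.2 70.2] y [-50.8 -49.6  46.5  47.6]
```

Request:
step_arm(targets=[[[0.001, -0.0063, 0.02], [0, 0, 0]], [[0.001, -0.0063, 0.045], [0, 0, 0]], [[0.001, -0.0063, 0.07], [0, 0, 0]], [[0.001, -0.0063, 0.095], [0, 0, 0]], [[0.001, -0.0063, 0.115], [0, 0, 0]], [[0.001, -0.0063, 0.13], [0, 0, 0]], [[0.001, -0.0063, 0.135], [0, 0, 0]], [[0.001, -0.0063, 0.135], [0, 0, 0]], [[0.001, -0.0063, 0.135], [0, 0, 0]]])

```text
time_s: 12.42
position: [0.4225, -0.183, 0.0902]
tool_rot: [[-0.851, 0.526, -0.001], [0.526, 0.851, 0.0], [0.001, -0.001, -1.0]]
ft_force: [-0.7, 0.1, -4.1]
grip_width: 0.0165
gripper_force: 78.6
```

```bash
python3 - <<'E'
from h import *
from rig import env,get_image
s=env.observe(); st(s); R=s["tool_rot"]; p=s["position"]
d=get_image('wrist'); i=d['img']
cv2.imwrite('pics/w6.png',np.vstack([cv2.resize(i[100:200,240:400,::-1],(480,300),interpolation=3),cv2.resize(i[300:360,270:380,::-1],(480,262),interpolation=3)]))
P=cloud(d); Z=P[...,2]; T=(P-p)@R*1000
m=(abs(T[...,0]-46)<9)&(abs(T[...,1])<9)&(Z<p[2]-.011)
print(m.sum()); v,u=np.nonzero(m&(Z>.03)); print("post px",len(u),T[m&(Z>.03)].mean(0).round(1) if len(u) else "", Z[m].min().round(3),Z[m].max().round(3))
q=T[m&(Z>.055)]; print(len(q),q.mean(0).round(1) if len(q) else "")
E
```

```text
12.42 [ 0.4225 -0.183   0.0902] yaw 58.29 F [-0.7  0.1 -4.1] w 0.0165 gf 78.6 q [-3.820e+01  2.280e+01  1.003e+02 -1.000e-01  5.700e+01 -9.640e+01]
352
post px 231 [44.5  0.2 23.5] 0.017 0.079
230 [44.4  0.3 23.5]
```

View pics/w6.png

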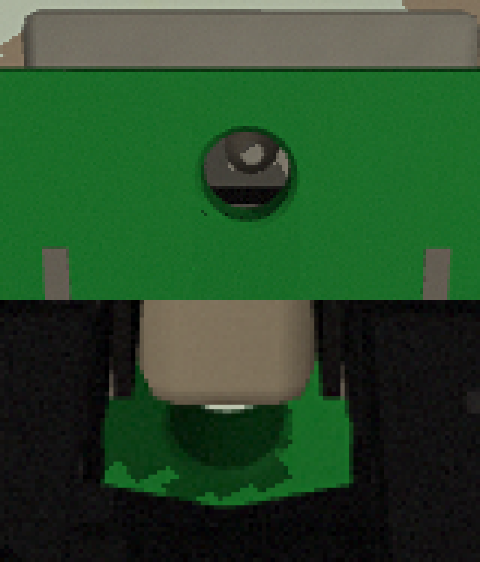

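The post tip shows in the upper half of the hole at image pixel (323.7,151). I cast it to the tip height of 66 mm and compare it with the hole.

```bash
python3 - <<'E'
from h import *
from rig import env,get_image
s=env.observe(); R=s["tool_rot"]; p=s["position"]
d=get_image('wrist')
print("tip",((ray(d,[[323.7,151.2],[323.7,149]],.0655)-p)@R*1000).round(1).tolist())
print("hole",((ray(d,[[240+249/3,100+173/3]],p[2]-.0052)-p)@R*1000).round(1).tolist())
E
```

```text
tip [[46.4, 0.9, 24.9], [47.5, 0.9, 24.9]]
hole [[46.1, 0.4, 5.2]]
```

The post and hole agree to about 0.5 mm. Lowering gently.

Request:
step_arm(targets=[[[0.001, 0.0012, 0.008], [0, 0, 0]], [[0.001, 0.0012, 0.016], [0, 0, 0]], [[0.001, 0.0012, 0.024], [0, 0, 0]], [[0.001, 0.0012, 0.032], [0, 0, 0]], [[0.001, 0.0012, 0.04], [0, 0, 0]], [[0.001, 0.0012, 0.048], [0, 0, 0]], [[0.001, 0.0012, 0.056], [0, 0, 0]], [[0.001, 0.0012, 0.064], [0, 0, 0]], [[0.001, 0.0012, 0.072], [0, 0, 0]], [[0.001, 0.0012, 0.08], [0, 0, 0]]])

```text
time_s: 13.35
position: [0.4223, -0.1825, 0.0659]
tool_rot: [[-0.851, 0.526, -0.002], [0.526, 0.851, 0.0], [0.001, -0.001, -1.0]]
ft_force: [0.0, -0.3, -3.5]
grip_width: 0.0169
gripper_force: 78.5
```

Request:
step_arm(targets=[[[0, 0, 0.01], [0, 0, 0]], [[0, 0, 0.02], [0, 0, 0]], [[0, 0, 0.03], [0, 0, 0]], [[0, 0, 0.04], [0, 0, 0]], [[0, 0, 0.05], [0, 0, 0]], [[0, 0, 0.06], [0, 0, 0]], [[0, 0, 0.07], [0, 0, 0]], [[0, 0, 0.08], [0, 0, 0]], [[0, 0, 0.086], [0, 0, 0]], [[0, 0, 0.09], [0, 0, 0]]])

```text
time_s: 14.18
position: [0.4222, -0.1825, 0.0388]
tool_rot: [[-0.851, 0.526, -0.002], [0.526, 0.851, 0.0], [0.002, -0.001, -1.0]]
ft_force: [0.0, -0.3, -4.4]
grip_width: 0.0166
gripper_force: 78.6
```

Request:
step_arm(targets=[[[0, 0, 0.003], [0, 0, 0]], [[0, 0, 0.006], [0, 0, 0]], [[0, 0, 0.009], [0, 0, 0]], [[0, 0, 0.011], [0, 0, 0]], [[0, 0, 0.013], [0, 0, 0]], [[0, 0, 0.013], [0, 0, 0]]])

```text
time_s: 14.68
position: [0.4222, -0.1825, 0.0353]
tool_rot: [[-0.851, 0.526, -0.002], [0.526, 0.851, 0.0], [0.001, -0.001, -1.0]]
ft_force: [0.5, 0.0, -4.5]
grip_width: 0.0166
gripper_force: 78.7
```

Request:
step_arm(targets=[[[0, 0, 0.002], [0, 0, 0]], [[0, 0, 0.004], [0, 0, 0]], [[0, 0, 0.004], [0, 0, 0]], [[0, 0, 0.004], [0, 0, 0]]])

```text
time_s: 15.02
position: [0.4223, -0.1825, 0.0352]
tool_rot: [[-0.851, 0.525, -0.001], [0.525, 0.851, -0.001], [0.0, -0.001, -1.0]]
ft_force: [-4.9, 2.1, 13.7]
grip_width: 0.0165
gripper_force: 81.2
```

Contact at the expected height (13.7 N, z 0.035). Releasing and rising.

Request:
step_arm(targets=[[[0, 0, -0.003], [0, 0, 0]], [[0, 0, -0.003], [0, 0, 0]], [[0, 0, -0.003], [0, 0, 0]], [[0, 0, -0.003], [0, 0, 0]], [[0, 0, -0.003], [0, 0, 0]], [[0, 0, -0.003], [0, 0, 0]], [[0, 0, -0.05], [0, 0, 0]], [[0, 0, -0.15], [0, 0, 0]], [[0, 0, -0.27], [0, 0, 0]], [[0, 0, -0.35], [0, 0, 0]]], jaw=46)

```text
time_s: 15.85
position: [0.4227, -0.1827, 0.1415]
tool_rot: [[-0.851, 0.526, -0.0], [0.526, 0.851, -0.001], [-0.0, -0.001, -1.0]]
ft_force: [-0.1, -0.0, -0.1]
grip_width: 0.0462
gripper_force: 0.0
```

Request:
step_arm(targets=[[[0, 0, -0.1], [0, 0, 0]], [[0, 0, -0.1], [0, 0, 0]], [[0, 0, -0.1], [0, 0, 0]], [[0, 0, -0.1], [0, 0, 0]]])

```text
time_s: 16.18
position: [0.4221, -0.1822, 0.1682]
tool_rot: [[-0.851, 0.526, -0.003], [0.526, 0.851, 0.001], [0.003, -0.001, -1.0]]
ft_force: [0.3, 0.5, -0.6]
grip_width: 0.0459
gripper_force: 0.0
```

```bash
python3 - <<'E'
from h import *
from rig import env,get_image
s=env.observe(); st(s)
for n in("wrist","top","side"):
    d=get_image(n);P=cloud(d);Z=P[...,2];i=d['img'].astype(int)
    m=(i[...,1]>i[...,0]+15)&(i[...,1]>i[...,2]+12)&(abs(P[...,0]-.42)<.15)&(abs(P[...,1]+.2)<.15)&(Z<.09)
    print(n,"plate",m.sum(),np.nanpercentile(Z[m],[5,50,95]).round(4) if m.any() else "")
    if m.sum()>300:
        q=P[m]; q=q[np.isfinite(q[:,2])]; A=np.c_[q[:,:2],np.ones(len(q))]; c=np.linalg.lstsq(A,q[:,2],rcond=None)[0]; print("slope mm/100mm",(c[:2]*100).round(2))
    po=(Z>.13)&(Z<.16)&(P[...,1]>.1)&(P[...,1]<.35)&(P[...,0]>.45)&(P[...,0]<.65)
    if po.sum()>200: print("pot",rect(P[po])[0])
    a=np.load("top0.npz")["img"].astype(int) if n=="top" else None
    if n=="top":
        df=abs(i-a).max(2); print("diff candle",df[200:222,195:220].mean().round(1),"pot",df[130:165,184:222].mean().round(1),"glass",df[240:285,288:334].mean().round(1))
E
```

```text
16.18 [ 0.4221 -0.1822  0.1682] yaw 58.29 F [ 0.3  0.5 -0.6] w 0.0459 gf 0.0 q [-38.1  16.5  94.   -0.1  69.7 -96.4]
wrist plate 13364 [0.0283 0.0298 0.031 ]
slope mm/100mm [-1.01  0.61]
top plate 0 
pot [600.7 213. ]
diff candle 9.0 pot 11.0 glass 10.7
side plate 2721 [0.0222 0.0298 0.0321]
slope mm/100mm [1.41 1.  ]
```

```bash
python3 - <<'E'
from h import *
from rig import env,get_image
for n in("top","side"):
    d=get_image(n); o=dict(np.load(n+"0.npz"))
    for nm,dd in(("before",o),("now",d)):
        P=cloud(dd);Z=P[...,2]; r=(P[...,0]>.1)&(P[...,0]<.65)&(P[...,1]>.08)&(P[...,1]<.35)
        for t,lo,hi in(("pot",.135,.16),("candle",.082,.1)):
            k,l,s,c=cv2.connectedComponentsWithStats((r&(Z>lo)&(Z<hi)).astype(np.uint8))
            print(n,nm,t,[(s[j,4],c[j].round(1).tolist()) for j in range(1,k) if s[j,4]>25])
    df=cv2.absdiff(d["img"],o["img"]).max(2); 
    print(n,"glass big diffs",(df[240:285,288:334]>60).sum() if n=="top" else (df[200:255,243:292]>60).sum())
d=get_image("wrist");P=cloud(d);i=d['img'].astype(int)
c=(abs(P[...,2])<.01)&(i.min(2)>90);q=P[c];A=np.c_[q[:,:2],np.ones(len(q))];print("counter slope wrist",(np.linalg.lstsq(A,q[:,2],rcond=None)[0][:2]*100).round(2),np.median(q[:,2]).round(4))
E
```

```text
top before pot [(np.int32(1150), [202.4, 147.8])]
top before candle [(np.int32(64), [214.5, 166.7]), (np.int32(43), [200.9, 205.9]), (np.int32(47), [211.1, 211.9])]
top now pot [(np.int32(1156), [202.3, 147.8])]
top now candle [(np.int32(67), [214.8, 166.6]), (np.int32(33), [199.9, 205.9]), (np.int32(35), [213.0, 213.7])]
top glass big diffs 0
side before pot [(np.int32(634), [284.2, 97.2])]
side before candle [(np.int32(106), [285.4, 120.4]), (np.int32(134), [248.9, 136.9])]
side now pot [(np.int32(701), [132.0, 212.9])]
side now candle []
side glass big diffs 732
counter slope wrist [-0.13  0.1 ] -0.0002
```

```bash
python3 - <<'E'
from h import *
from rig import env,get_image
s=env.observe();R=s["tool_rot"];p=s["position"]
for n in("wrist","side"):
    d=get_image(n);P=cloud(d);i=d['img'].astype(int);T=(P-p)@R*1000
    m=(i[...,1]>i[...,0]+15)&(i[...,1]>i[...,2]+12)&(P[...,2]<.036)&(P[...,2]>.02)
    for x in range(-55,60,10): 
        for ys in((-38,-16),(16,38)):
            k=m&(abs(T[...,0]-x)<5)&(T[...,1]>ys[0])&(T[...,1]<ys[1])
            if k.sum()>8: print(n,x,ys,k.sum(),(np.median(P[...,2][k])*1000).round(1),end="; ")
    print()
E
```

```text
wrist -55 (-38, -16) 221 29.9; wrist -55 (16, 38) 233 29.7; wrist -45 (-38, -16) 235 29.8; wrist -45 (16, 38) 240 29.8; wrist -35 (-38, -16) 217 29.7; wrist -35 (16, 38) 211 29.9; wrist -25 (-38, -16) 213 29.9; wrist -25 (16, 38) 207 29.8; wrist -15 (-38, -16) 209 29.7; wrist -15 (16, 38) 203 29.8; wrist -5 (-38, -16) 221 29.8; wrist -5 (16, 38) 220 29.8; wrist 5 (-38, -16) 220 29.8; wrist 5 (16, 38) 230 30.0; wrist 15 (-38, -16) 228 29.9; wrist 15 (16, 38) 232 29.9; wrist 25 (-38, -16) 243 29.8; wrist 25 (16, 38) 241 29.8; wrist 35 (-38, -16) 269 29.8; wrist 35 (16, 38) 264 29.9; wrist 45 (-38, -16) 311 29.9; wrist 45 (16, 38) 308 29.9; wrist 55 (-38, -16) 313 29.9; wrist 55 (16, 38) 310 30.0; 
side -55 (-38, -16) 58 30.1; side -55 (16, 38) 34 29.2; side -45 (-38, -16) 56 30.2; side -35 (-38, -16) 54 29.8; side -25 (-38, -16) 49 30.1; side -15 (-38, -16) 53 30.3; side -5 (-38, -16) 52 30.0; side -5 (16, 38) 25 30.1; side 5 (-38, -16) 48 30.4; side 5 (16, 38) 42 29.9; side 15 (-38, -16) 52 30.1; side 15 (16, 38) 43 30.6; side 25 (-38, -16) 48 30.1; side 25 (16, 38) 48 30.2; side 35 (-38, -16) 59 29.5; side 35 (16, 38) 52 29.9; side 45 (-38, -16) 58 30.0; side 45 (16, 38) 50 29.8; side 55 (-38, -16) 60 29.9; side 55 (16, 38) 52 30.3;
```

The plate's top is flat at 30 mm everywhere, so it sits flush. The pot, candle and glass have not moved in the top view, and the gripper is clear.

```bash
python3 -c "
from rig import close_job
print(close_job())"
```

```text
the job is handed in; nothing more can be done
None
```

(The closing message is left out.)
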